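# Clear the prep boards into the colander and stand them in the drying block

## Task

The vegetables are cut: tip the pieces off the prep boards into the blue colander, and stand every board upright in its own slot of the drying block, handle up, with its lower edge right down on the slot floor. All the pieces must end up in the colander, which stays standing on the counter, and the other things on the counter are to be left where they are.

Things in the scene. Friction and masses are not known exactly. Their poses are not given: they have to be found in the camera images.
- colander: Blue plastic colander, loose, about 0.3 kg, a round open basket 180 mm across the rim (inside 172), 116 across the foot, 85 high; origin at the centre of its underside.
- rack: Heavy slotted wooden drying block, fixed for the day: 110 mm (its x) by 168 (its y) by 76 high, origin at the centre of its underside, z up. Three parallel slots cut in its top run along its x, open at both ends; their centre planes lie at y = -56, 0 and +56 mm. Each slot is 22 mm wide with its floor 8 mm above the underside; from 58 mm up to the top at 76 mm both walls are chamfered outward, so the mouth is 35 mm wide.
- board1_mid (a point): Prep board 1: a small wooden paddle board, 220 mm long, 18 thick, about 0.2 kg, lying flat at the start. Point at the middle of its length and thickness; x runs along the board away from the handle, y across, z out of its upper face. The body reaches from x = -30 to +110 mm and is 84 mm wide; the straight handle, 30 mm wide, from x = -110 to -30.
- board1_foot (a point): Point on board 1, axes as above: the middle of the far edge of its body (110 mm from the middle point, at the end away from the handle), the edge that goes down into a slot.
- board2_mid (a point): Prep board 2, same make as board 1, lying flat at the start. Point at the middle of its length and thickness; x runs along the board away from the handle, y across, z out of its upper face.
- board2_foot (a point): Point on board 2, axes as above: the middle of the far edge of its body (110 mm from the middle point, at the end away from the handle), the edge that goes down into a slot.
- board3_mid (a point): Prep board 3, same make as board 1, lying flat at the start. Point at the middle of its length and thickness; x runs along the board away from the handle, y across, z out of its upper face.
- board3_foot (a point): Point on board 3, axes as above: the middle of the far edge of its body (110 mm from the middle point, at the end away from the handle), the edge that goes down into a slot.
- piece1_mid (a point): Block of cut white radish, 26 x 26 x 24 mm high, about 16 g, at first on board 1 (it may be absent); point at its centre.
- piece2_mid (a point): Round of carrot, 27 mm across and 24 mm high, standing on its flat, about 16 g, at first on board 1 (it may be absent); point at its centre.
- piece3_mid (a point): Block of cut white radish, 26 x 26 x 24 mm high, about 16 g, at first on board 1 (it may be absent); point at its centre.
- piece4_mid (a point): Round of carrot, 27 mm across and 24 mm high, standing on its flat, about 16 g, at first on board 2 (it may be absent); point at its centre.
- piece5_mid (a point): Block of cut white radish, 26 x 26 x 24 mm high, about 16 g, at first on board 2 (it may be absent); point at its centre.
- piece6_mid (a point): Round of carrot, 27 mm across and 24 mm high, standing on its flat, about 16 g, at first on board 2 (it may be absent); point at its centre.
- piece7_mid (a point): Block of cut white radish, 26 x 26 x 24 mm high, about 16 g, at first on board 3 (it may be absent); point at its centre.
- piece8_mid (a point): Round of carrot, 27 mm across and 24 mm high, standing on its flat, about 16 g, at first on board 3 (it may be absent); point at its centre.
- plate: Bystander: pale blue saucer, 120 mm across, 20 high; origin under its centre.
- bowls: Bystander: stack of white bowls, 124 mm across, 86 high; origin under its centre.
- towel: Bystander: roll of kitchen paper standing on end, 110 mm across, 230 high; origin under its centre.
- sauce: Bystander: small brown glass bottle, 52 mm across, 140 high; origin under its centre.

How it is judged:
By the outcome, as a careful person would: the job done as asked, in the order asked, and still so for the second after the job is handed in, with the robot touching nothing.
Of piece1, piece2, piece3, piece4, piece5, piece6, piece7, piece8 only 4 to 8 are there at a start; the rules pass over those that are not, and their reading is None.
At some moment in a run one of colander, piece1, piece2, piece3, piece4, piece5, piece6, piece7, piece8 may be knocked a few centimetres aside while the robot is not near it.
It also fails if it takes over 210 s, if anything falls off the work surface, if the arm or the gripper's body presses on something with over 40 N, if the wrist force passes 120 N, or if a joint passes its speed limit or range.

## Robot

A 6-joint arm with a two-finger parallel gripper is mounted at the origin on the work surface. World frame = base frame: x ahead of the robot, y to its left, z up, the work surface at z = 0. Lengths are in m, angles in rad, forces in N, time in s.
With the tool pointing down it reaches from about 0.15 to 0.775 m from the base axis. Payload 6.1 kg.
Tool frame: the origin (TCP) lies on the centre line of the jaws, within the pads' length; the fingertips stand 25 mm ahead of it and the grasp point (between the pads) lies 6 mm ahead of it; z points along the fingers, y is the direction in which the jaws open and shut (so a half turn about z gives the same grasp; the last joint's range is limited). The gripper opens to 85 mm and grips with 20 to 120 N. Pads are 22 mm wide; open, the fingers measure 114 mm over their backs; the gripper's body (76 mm by 85 mm) begins 54 mm behind the grasp point. The pads swing forward as they close: fully open they stand 13 mm farther back than shut.
Start: joints at [-1.134, 0.126, -0.04, 1.405, 0, 1.571], TCP at [0.222, -0.476, 0.256] pointing down, gripper open.
Joint ranges: [-2.72, 2.72], [-0.95, 1.95], [-1.27, 1.35], [-1.78, 2.02], [-1.46, 1.47], [-3.14, 3.14]. Speed limits (rad/s): [2.39, 2.39, 3.01, 3.14, 3.14, 3.14].

## Interface

Orientations are given as a unit quaternion [w, x, y, z].
In Python, from workcell import robot gives the robot as it stands. The module is installed in compiled form; this text tells all that it offers. Calls block until the motion is done:
- robot.movep(position, orientation): joint-space move of the TCP to a pose.
- robot.move_straight(position, orientation=None, rate=0.15): straight line of the TCP; orientation=None keeps the orientation; rate is the mean speed in m/s.
- robot.move_joints(angles): joint-space move.
- robot.set_gripper(opening): finger opening in m; the grip force is fixed at half the most; returns when the fingers have stopped.
- robot.pause(seconds).
- robot.inverse_kinematics(position, orientation): joint angles nearest the present ones, or None.
- robot.state(): the state.
- robot.grab_frame(name): name is "side" or "top"; returns (picture, depth): 400x640x3 uint8, red, green, blue; 400x640 float32, m along the optical axis (not along the pixel's ray), 0 where there is no reading.
- robot.calibration(name): a dict with "mtx" (3x3 intrinsics, pixels), "view" (4x4, takes a point from world to camera coordinates). Camera axes: x right, y up, looking along -z (the intrinsics and any distortion apply to the point x, -y, -z); pixel columns grow to the right and rows downward; lengths in m; the calibration is good to about 2 mm. A picture is of the moment at which its call begins. calibration takes no time and is no camera call.
A pose or a line that the arm cannot do raises robot.MotionError and nothing moves.
- robot.finish_job(): hands the job in, once; it reports no verdict.
The state is a dict: "time": time; "joints": joint angles; "qvel": joint speeds; "joint_efforts": joint torques, N m; "tool_pos": TCP position; "orientation": TCP orientation; "contact_force": force on the tool from outside, world axes, zero at the start; "wrist_torque": the same for the moment, N m; "finger_gap": finger opening in m.
Only numpy, scipy, OpenCV 4.12 (cv2) and the standard library are available. Lean on these libraries where they do the work, as an engineer would, in place of code of your own. Each camera call takes 0.05 s, during which the arm holds its last target.

## Working session

There is one attempt and no reset: what is moved stays moved. The work goes in short steps, each a Python script; the robot and the scene stay as the last script left them, time stands still between calls to the robot, and variables do not carry over. Pictures are saved under pics/ and viewed, and the job is handed in when it is done.

```bash
mkdir -p pics; ls; python3 - <<'E'
from workcell import robot
import cv2,numpy as np
for n in("top","side"):
    p,d=robot.grab_frame(n); cv2.imwrite(f"pics/{n}0.png",p[:,:,::-1]); np.save(f"{n}0d.npy",d)
    c=robot.calibration(n); print(n,c,d.min(),d.max())
print(robot.state())
E
```

```text
pics
top {'mtx': array([[495.99972786,   0.        , 331.02556196],
       [  0.        , 495.99972786, 197.60269085],
       [  0.        ,   0.        ,   1.        ]]), 'view': array([[ 2.96221563e-02, -9.99558592e-01,  2.26902516e-03,
        -1.22487055e-01],
       [ 9.96087531e-01,  2.97082225e-02,  8.32289099e-02,
        -6.46344895e-01],
       [-8.32595807e-02, -2.05272104e-04,  9.96527872e-01,
        -1.56491471e+00],
       [ 0.00000000e+00,  0.00000000e+00,  0.00000000e+00,
         1.00000000e+00]])} 0.0 2.482705
side {'mtx': array([[444.72777219,   0.        , 318.58177742],
       [  0.        , 444.72777219, 205.44393877],
       [  0.        ,   0.        ,   1.        ]]), 'view': array([[-0.92621841, -0.37677203, -0.01273914,  0.57684887],
       [ 0.22597621, -0.5819309 ,  0.78121136, -0.24214863],
       [-0.30175189,  0.7206936 ,  0.62413663, -1.00678591],
       [ 0.        ,  0.        ,  0.        ,  1.        ]])} 0.0 3.6406596
{'time': 0.1, 'joints': array([-1.13399978e+00,  1.26337477e-01, -4.04797526e-02,  1.40537965e+00,
        7.61111004e-06,  1.57078057e+00]), 'qvel': array([ 0.0012278 ,  0.00089491,  0.00287406,  0.00051463, -0.00071168,
        0.00078681]), 'joint_efforts': array([ 8.61449880e-04, -4.36904418e+01,  3.53606236e+01,  1.37202317e-02,
        7.60465491e-05,  4.32792746e-06]), 'tool_pos': array([ 0.22196556, -0.47542547,  0.25560944]), 'orientation': array([-6.84467042e-04,  9.76243797e-01,  2.16673855e-01, -1.48005580e-04]), 'contact_force': array([ 0.19119867, -0.38970646,  0.04297671]), 'wrist_torque': array([ 0.05420226, -0.02905323,  0.01981677]), 'finger_gap': 0.08523045082139935}
```

View pics/top0.png

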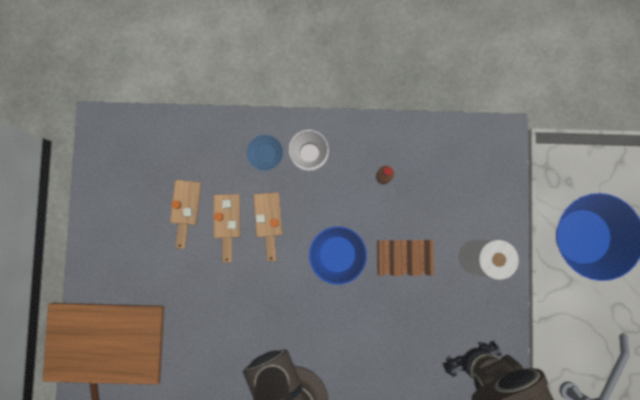

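View pics/side0.png

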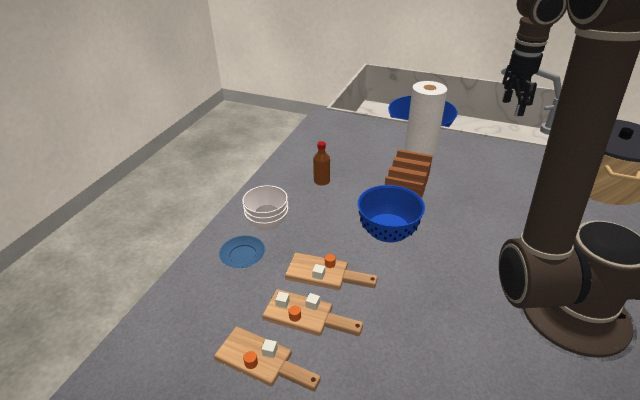

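```bash
cat > h.py <<'E'
import numpy as np,cv2
from scipy.spatial.transform import Rotation as R
from workcell import robot
def cal(n): c=robot.calibration(n); return np.array(c["mtx"]),np.array(c["view"])
def cast(n,uv,z):
    K,V=cal(n); uv=np.atleast_2d(uv).astype(float)
    d=np.c_[(uv[:,0]-K[0,2])/K[0,0],-(uv[:,1]-K[1,2])/K[1,1],-np.ones(len(uv))]
    Rm=V[:3,:3]; o=-Rm.T@V[:3,3]; w=d@Rm
    z=np.broadcast_to(z,(len(uv),))
    return o+w*((z-o[2])/w[:,2])[:,None]
def proj(n,P):
    K,V=cal(n); P=np.atleast_2d(P); c=P@V[:3,:3].T+V[:3,3]
    return np.c_[K[0,0]*c[:,0]/-c[:,2]+K[0,2],K[1,1]*-c[:,1]/-c[:,2]+K[1,2]]
def cloud(n,d):
    K,V=cal(n); v,u=np.mgrid[:400,:640]
    c=np.stack([(u-K[0,2])/K[0,0]*d,-(v-K[1,2])/K[1,1]*d,-d],-1)
    return (c-V[:3,3])@V[:3,:3]
def snap(tag,names=("top","side")):
    r={}
    for n in names:
        p,d=robot.grab_frame(n); cv2.imwrite(f"pics/{tag}_{n}.png",p[:,:,::-1]); r[n]=(p,d)
    return r
E
python3 - <<'E'
from h import *
p=cv2.imread("pics/top0.png"); d=np.load("top0d.npy"); hsv=cv2.cvtColor(p,cv2.COLOR_BGR2HSV)
for n,u,v in [("board",190,190),("carrot",177,205),("rad",187,212),("bgr",238,203),("table",300,220),("col",338,254),("rim",312,254),("rack",384,258),("slot",391,258),("plate",265,152),("bowl",309,152),("sauce",385,174)]:
    print(n,hsv[v,u],cloud("top",d)[v,u].round(3))
P=cloud("top",d)
# boards+pieces in region
m=((hsv[:,:,0]<25)&(hsv[:,:,1]>70)&(hsv[:,:,2]>120)).astype(np.uint8)
m[:, :165]=0; m[:,290:]=0; m[:175]=0;m[270:]=0
n,l,s,c=cv2.connectedComponentsWithStats(m); print(s)
dm=((P[:,:,2]>0.009)&(P[:,:,2]<.06)&(d>0)).astype(np.uint8);dm[:, :165]=0; dm[:,290:]=0; dm[:175]=0;dm[270:]=0
print(cv2.connectedComponentsWithStats(dm)[2])
# blue
for nm,mm in (("col",(hsv[:,:,0]>105)&(hsv[:,:,0]<125)&(hsv[:,:,1]>180)),("rack",(hsv[:,:,0]<20)&(hsv[:,:,1]>90))):
    mm=mm.astype(np.uint8); mm[:,:295]=0;mm[:,450:]=0;mm[:220]=0;mm[300:]=0
    cs,_=cv2.findContours(mm,0,1); k=max(cs,key=cv2.contourArea) if nm=="col" else np.vstack([c for c in cs if cv2.contourArea(c)>20])
    if nm=="col": e=cv2.fitEllipse(k); print(nm,e,cast("top",e[0],.085))
    else:
        e=cv2.minAreaRect(k); print(e,cast("top",cv2.boxPoints(e),.076).round(4),cast("top",e[0],.076))
b=cv2.resize(p[165:285,160:450],None,fx=2.7,fy=2.7,interpolation=cv2.INTER_CUBIC);cv2.imwrite("pics/z0.png",b)
E
```

```text
board [ 15  98 162] [0.662 0.353 0.017]
carrot [ 12 177 180] [0.61  0.385 0.042]
rad [ 32  17 191] [0.589 0.352 0.04 ]
bgr [ 15  91 160] [0.624 0.195 0.021]
table [113  17 118] [ 0.576 -0.004 -0.001]
col [110 177 173] [ 0.47  -0.131  0.01 ]
rim [111 161 139] [ 0.469 -0.05   0.071]
rack [ 12 123 129] [ 0.463 -0.274  0.06 ]
slot [10 86 80] [ 0.464 -0.297  0.05 ]
plate [105 107 131] [0.795 0.118 0.004]
bowl [  0   4 192] [ 0.8   -0.026  0.003]
sauce [  3 140 106] [ 0.717 -0.264  0.131]
[[     0      0    640    400 252478]
 [   171    180     30     69   1215]
 [   254    193     28     68   1184]
 [   213    194     27     68   1123]]
[[     0      0    640    400 251936]
 [   214    175      1      1      1]
 [   234    175      1      1      1]
 [   169    176      1      1      1]
 [   228    178      1      1      1]
 [   170    180     31     69   1356]
 [   246    183      1      1      1]
 [   212    187      1      1      1]
 [   258    187      1      1      1]
 [   211    189      1      1      1]
 [   232    189      1      1      1]
 [   203    190      1      1      1]
 [ 
[... 223 characters left out ...]
]
 [   200    226      1      1      1]
 [   176    230      1      1      1]
 [   259    238      1      1      1]
 [   237    240      1      1      1]
 [   247    241      1      1      1]
 [   262    243      1      1      1]
 [   188    244      1      1      1]
 [   174    259      1      1      1]
 [   177    260      1      1      1]
 [   206    261      1      1      1]
 [   178    264      1      1      1]]Traceback (most recent call last):
  File "<stdin>", line 16, in <module>
cv2.error: OpenCV(4.12.0) /io/opencv/modules/imgproc/src/shapedescr.cpp:361: error: (-201:Incorrect size of input array) There should be at least 5 points to fit the ellipse in function 'fitEllipseNoDirect'
```

```bash
cat >> h.py <<'E'
def boards(p,d,roi=(165,290,175,270)):
    """list of (mid xy, yaw, ext) ; p is RGB"""
    hsv=cv2.cvtColor(p,cv2.COLOR_RGB2HSV); P=cloud("top",d)
    m=((hsv[:,:,0]<25)&(hsv[:,:,1]>60)&(hsv[:,:,2]>100)).astype(np.uint8)
    m|=((P[:,:,2]>0.009)&(P[:,:,2]<.06)&(d>0)).astype(np.uint8)
    k=np.zeros_like(m);k[roi[2]:roi[3],roi[0]:roi[1]]=1;m*=k
    n,l,s,c=cv2.connectedComponentsWithStats(m); out=[]
    for i in range(1,n):
        if s[i,4]<600: continue
        v,u=np.nonzero(l==i); W=cast("top",np.c_[u,v],.018)[:,:2]
        c0=W.mean(0); w,E=np.linalg.eigh(np.cov((W-c0).T)); a=E[:,1]
        a=a if a[0]>0 else -a
        t=(W-c0)@a; b=np.array([-a[1],a[0]]); s_=(W-c0)@b
        body=t>-.0; lo,hi=t.min(),t.max()
        hb=s_[(t<lo+.06)]; bb=s_[(t>lo+.1)]
        mid=c0+a*(lo+hi)/2+b*(hb.min()+hb.max())/2*0.5+b*(bb.min()+bb.max())/2*.5
        out.append((mid,np.arctan2(a[1],a[0]),hi-lo,(hb.min()+hb.max())/2,(bb.min()+bb.max())/2,bb.max()-bb.min()))
    return sorted(out,key=lambda o:-o[0][1])
def colander(p):
    hsv=cv2.cvtColor(p,cv2.COLOR_RGB2HSV)
    mm=((hsv[:,:,0]>104)&(hsv[:,:,0]<125)&(hsv[:,:,1]>120)).astype(np.uint8); mm[:,:270]=0;mm[:,500:]=0;mm[:170]=0
    cs,_=cv2.findContours(mm,0,1); k=max(cs,key=cv2.contourArea); e=cv2.fitEllipse(cv2.convexHull(k)); return e,cast("top",e[0],.085)[0]
E
python3 - <<'E'
from h import *
p=cv2.imread("pics/top0.png")[:,:,::-1].copy(); d=np.load("top0d.npy"); hsv=cv2.cvtColor(p,cv2.COLOR_RGB2HSV);P=cloud("top",d)
for b in boards(p,d): print([np.round(x,4) for x in b])
print(colander(p))
mm=((P[:,:,2]>.04)&(d>0)).astype(np.uint8); mm2=mm.copy(); mm[:]=0; mm[225:290,372:445]=mm2[225:290,372:445]
mm[:]=cv2.morphologyEx(mm,cv2.MORPH_OPEN,np.ones((3,3)))
e=cv2.minAreaRect(np.argwhere(mm)[:,::-1].astype(np.float32)); print(e,cast("top",cv2.boxPoints(e),.076).round(4),cast("top",e[0],.076))
r=((hsv[:,:,0]<20)&(hsv[:,:,1]>105)&(hsv[:,:,2]>95)).astype(np.uint8);r2=r*0;r2[225:290,372:445]=r[225:290,372:445]
e=cv2.minAreaRect(np.argwhere(r2)[:,::-1].astype(np.float32)); print(e,cast("top",cv2.boxPoints(e),.076).round(4),cast("top",e[0],.076))
b=cv2.resize(p[165:285,160:450,::-1],None,fx=2.7,fy=2.7,interpolation=cv2.INTER_CUBIC);cv2.imwrite("pics/z0.png",b)
q=cv2.imread("pics/side0.png")[130:210,370:450];cv2.imwrite("pics/zs0.png",cv2.resize(q,None,fx=6,fy=6,interpolation=cv2.INTER_CUBIC))
print(hsv[258,374:440:1,2])
print((P[258,374:440,2]*1000).astype(int))
E
```

```text
[array([0.5831, 0.3687]), np.float64(-0.0605), np.float64(0.219), np.float64(-0.0002), np.float64(0.0008), np.float64(0.0899)]
[array([0.5435, 0.2285]), np.float64(0.0552), np.float64(0.2189), np.float64(-0.0005), np.float64(0.0001), np.float64(0.0874)]
[array([0.5521, 0.0941]), np.float64(0.1188), np.float64(0.218), np.float64(-0.0002), np.float64(0.0002), np.float64(0.0848)]
(((337.3544616699219, 255.0524139404297), (57.03416061401367, 57.469295501708984), 6.880526065826416), array([ 0.46893701, -0.12784486,  0.085     ]))
((406.4999694824219, 257.5), (54.99999237060547, 34.99999237060547), -0.0) [[ 0.4116 -0.2576  0.076 ]
 [ 0.5187 -0.2553  0.076 ]
 [ 0.5237 -0.4252  0.076 ]
 [ 0.4165 -0.4265  0.076 ]] [[ 0.46745691 -0.34113249  0.076     ]]
((405.5, 257.5), (33.0, 53.0), 90.0) [[ 0.5156 -0.2553  0.076 ]
 [ 0.5204 -0.4191  0.076 ]
 [ 0.4194 -0.4203  0.076 ]
 [ 0.4146 -0.2575  0.076 ]] [[ 0.46736588 -0.33805217  0.076     ]]
[119 112 101  92  95 115 131 134 130 128 129 136 138 136 129 109  89  80
  85 100 121 130 135 133 134 139 134 131 131 136 135 133 116  94  81  76
  82  97 117 130 134 135 136 136 136 129 132 134 134 125 105  85  78  79
  81  91 114 130 134 128 121 117 118 118 119 118]
[-3 -3  1 -4 34 66 74 73 73 75 60 11  8  8  4 -2 28 49 63 66 74 64 70 77
 71 78 84 73 57  4  3  7 13 12 29 51 61 64 74 74 76 71 79 74 79 74 57  5
  8  2  4 28 37 55 56 64 74 77 75 73  2 -4  1  0 -1 -2]
```

View pics/z0.png

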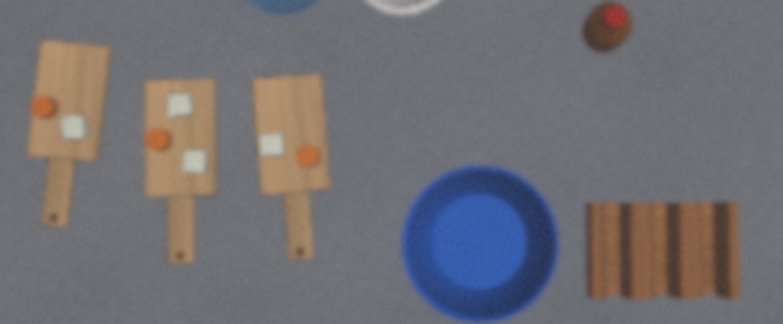

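View pics/zs0.png

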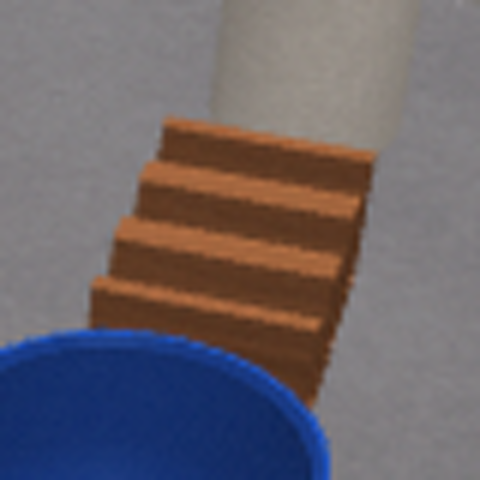

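```bash
python3 - <<'E'
from h import *
q=cv2.imread("pics/side0.png")[138:215,380:440];
b=cv2.resize(q,None,fx=10,fy=10,interpolation=cv2.INTER_CUBIC)[:600];cv2.imwrite("pics/zs1.png",b)
c=np.array([[165,119],[375,154],[321,330],[92,290]])/6+[370,130]-.5+1/12
w=cast("side",c,.076);print(w.round(4),w.mean(0))
p=cv2.imread("pics/top0.png"); g=cv2.GaussianBlur(p,(0,0),.1)[:,:,2].astype(float)
# slot dark minima & outer edge per row
for v in range(243,273,3):
    r=g[v,372:442]; dr=np.diff(r)
    e=[372+i+.5 for i in range(1,68) if abs(dr[i])>9 and abs(dr[i])>=abs(dr[i-1]) and abs(dr[i])>abs(dr[i+1])]
    print(v,e)
E
```

```text
[[ 0.5217 -0.4186  0.076 ]
 [ 0.4114 -0.4237  0.076 ]
 [ 0.4053 -0.2589  0.076 ]
 [ 0.5154 -0.2518  0.076 ]] [ 0.46346674 -0.33825114  0.076     ]
243 [375.5, 378.5, 383.5, 389.5, 393.5, 401.5, 406.5, 411.5, 423.5, 429.5]
246 [378.5, 389.5, 393.5, 406.5, 411.5, 423.5, 429.5]
249 [378.5, 389.5, 393.5, 406.5, 411.5, 423.5, 429.5]
252 [376.5, 378.5, 389.5, 393.5, 406.5, 411.5, 424.5, 429.5]
255 [376.5, 379.5, 389.5, 393.5, 406.5, 411.5, 423.5, 429.5, 433.5]
258 [378.5, 389.5, 393.5, 406.5, 411.5, 424.5, 429.5]
261 [376.5, 379.5, 389.5, 393.5, 406.5, 412.5, 423.5, 429.5]
264 [376.5, 378.5, 389.5, 393.5, 406.5, 412.5, 424.5, 429.5, 433.5]
267 [376.5, 378.5, 389.5, 393.5, 406.5, 411.5, 424.5, 429.5]
270 [376.5, 378.5, 389.5, 393.5, 406.5, 411.5, 423.5, 429.5]
```

View pics/zs1.png

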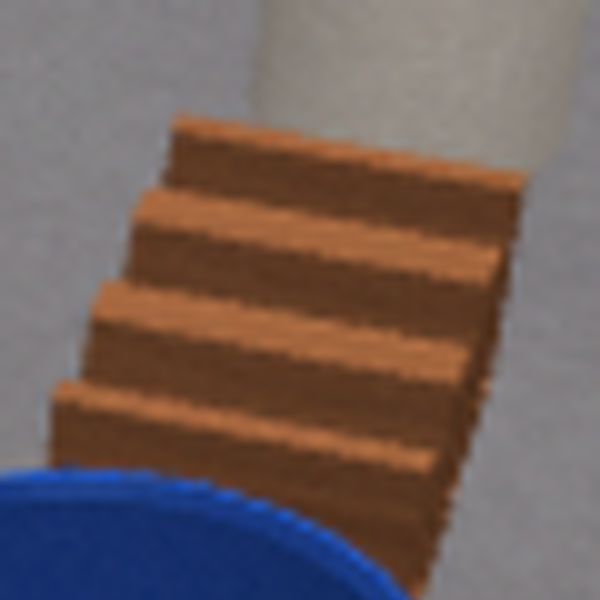

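```bash
cat >> h.py <<'E'
RC=np.array([.465,-.3392]); RY=.035
def bframe(h,pitch):
    """board rotation: heading h (rad), nose down by pitch"""
    return R.from_euler('z',h)*R.from_euler('y',pitch)
def tcp_pose(foot,B,t,flip=False,xg=-.05,dz=.0,ahead=.006,off=0.0):
    """TCP pose given foot point, board rot B, tilt t, grip x on board; dz= tcp offset: grasp point above mid-thickness along -tool z"""
    zt=np.array([np.sin(t),0,-np.cos(t)]); yt=np.array([0,1.,0])*(-1 if flip else 1); xt=np.cross(yt,zt)
    T=B*R.from_matrix(np.c_[xt,yt,zt])
    g=np.array(foot)+B.apply([xg-.11,0,0]); pos=g-B.apply(zt)*(ahead+dz)
    q=T.as_quat(); return pos,np.r_[q[3],q[:3]]
E
python3 - <<'E'
from h import *
bs=[(np.array([.5831,.3687]),-.0605),(np.array([.5435,.2285]),.0552),(np.array([.5521,.0941]),.1188)]
C=np.array([.469,-.128])
def ik(p,q):
    try: r=robot.inverse_kinematics(p,q)
    except Exception as e: return None
    return r
t0=robot.state()["time"]
for t in (0,15,30):
  for fl in (False,True):
    tt=np.radians(t); o=[]
    for m,y in bs:
        B=bframe(y,0); f=np.r_[m,.009]+B.apply([.11,0,0]); r=ik(*tcp_pose(f,B,tt,fl,dz=.012)); r2=ik(*tcp_pose(f+[0,0,.13],B,tt,fl,dz=.012)); o.append((r is not None,r2 is not None))
    print(t,fl,"grasp",o)
    for h in range(-60,121,20):
        B=[]
        for pit in (0,20,40,60,70):
            b=bframe(np.radians(h),np.radians(pit)); r=ik(*tcp_pose(np.r_[C,.1],b,tt,fl,dz=.012)); B.append("." if r is None else "Y")
        print("  tip h",h,"".join(B),end=";")
    o=[]
    for s in (-.056,0,.056):
        b=bframe(RY+np.pi/2,np.pi/2); f0=np.r_[RC+s*np.array([-np.sin(RY),np.cos(RY)]),0]
        for z in (.008,.1):
            r=ik(*tcp_pose(f0+[0,0,z],b,tt,fl,dz=.012)); o.append(None if r is None else r.round(2))
    print("\n  rack",o)
print(robot.state()["time"]-t0)
E
```

```text
0 False grasp [(True, True), (True, True), (True, True)]
  tip h -60 YYY..;  tip h -40 YYY..;  tip h -20 YYY..;  tip h 0 YYY..;  tip h 20 YYY..;  tip h 40 YYY..;  tip h 60 YYYY.;  tip h 80 YYYYY;  tip h 100 YYYYY;  tip h 120 YYYYY;
  rack [array([-0.23,  0.46, -1.1 , -1.56, -1.31, -3.14]), array([-0.23,  0.2 , -1.05, -1.25, -1.31, -3.14]), array([-0.11,  0.46, -1.12, -1.58, -1.42, -3.14]), array([-0.11,  0.18, -1.08, -1.26, -1.42, -3.14]), None, None]
0 True grasp [(True, True), (True, True), (True, True)]
  tip h -60 YYY..;  tip h -40 YYY..;  tip h -20 YYY..;  tip h 0 YYY..;  tip h 20 YYY..;  tip h 40 YYY..;  tip h 60 YYYY.;  tip h 80 YYYYY;  tip h 100 YYYYY;  tip h 120 YYYYY;
  rack [array([-0.23,  0.46, -1.1 , -1.56, -1.31,  0.  ]), array([-0.23,  0.2 , -1.05, -1.25, -1.31,  0.  ]), array([-0.11,  0.46, -1.12, -1.58, -1.42,  0.  ]), array([-0.11,  0.18, -1.08, -1.26, -1.42,  0.  ]), None, None]
15 False grasp [(True, True), (True, True), (True, True)]
  tip h -60 YYYY.;  tip h -40 YYYY.;  tip h -20 YYY..;  tip h 0 YYY..;  tip h 20 YYYY.;  tip h 40 YYYY.;  tip h 60 YYYYY;  tip h 80
[... 1300 characters left out ...]
ray([-0.19, -0.05, -0.52,  0.73, -1.  , -2.01]), array([-0.07,  0.05, -0.62,  0.72, -1.04, -1.79]), array([-0.07, -0.02, -0.47,  0.93, -1.04, -1.79])]
30 True grasp [(True, True), (True, True), (True, True)]
  tip h -60 YYYYY;  tip h -40 YYYYY;  tip h -20 YYYY.;  tip h 0 YYYY.;  tip h 20 YYYYY;  tip h 40 YYYYY;  tip h 60 YYYYY;  tip h 80 YYYYY;  tip h 100 YYYYY;  tip h 120 YYYYY;
  rack [array([-0.31,  0.02, -0.69,  0.33, -0.95,  0.95]), array([-0.31, -0.06, -0.54,  0.56, -0.95,  0.95]), array([-0.19,  0.02, -0.67,  0.51, -1.  ,  1.14]), array([-0.19, -0.05, -0.52,  0.73, -1.  ,  1.14]), array([-0.07,  0.05, -0.62,  0.72, -1.04,  1.36]), array([-0.07, -0.02, -0.47,  0.93, -1.04,  1.36])]
0.0
```

```bash
python3 - <<'E'
from h import *
C=np.array([.469,-.128]); tt=np.radians(20)
for h in range(-40,100,10):
    hh=np.radians(h); f=np.r_[C-.025*np.array([np.cos(hh),np.sin(hh)]),.105]
    s=""
    for pit in range(0,80,5):
        p,q=tcp_pose(f,bframe(hh,np.radians(pit)),tt,True,dz=.012); r=robot.inverse_kinematics(p,q); s+="." if r is None else "Y"
        if pit in(0,60): s+=str(p.round(2)); s+="" if r is None else str(r.round(2))
    print(h,s)
E
```

```text
-40 Y[ 0.32 -0.01  0.12][ 0.21 -0.43 -0.84  0.94 -0.27 -2.26]YYYYYYYYYYYY[ 0.4  -0.07  0.26][-0.33  0.38  0.08  1.94  0.24 -2.85]...
-30 Y[ 0.3  -0.03  0.12][ 0.06 -0.53 -0.89  0.92 -0.19 -2.58]YYYYYYYYYYYY[ 0.39 -0.08  0.26][-0.3   0.39  0.1   1.96  0.14 -2.97]...
-20 Y[ 0.29 -0.06  0.12][-0.15 -0.6  -0.92  0.91 -0.07 -2.96]YYYYYYYYYYYY[ 0.38 -0.1   0.26][-0.28  0.4   0.1   1.97  0.05 -3.09]...
-10 Y[ 0.28 -0.09  0.12][-0.39 -0.59 -0.92  0.91  0.07  2.94]YYYYYYYYYYYY[ 0.38 -0.11  0.26][-0.25  0.4   0.1   1.97 -0.05  3.08]...
0 Y[ 0.28 -0.13  0.12][-0.6  -0.53 -0.89  0.92  0.2   2.57]YYYYYYYYYYYY[ 0.38 -0.13  0.26][-0.23  0.39  0.1   1.96 -0.15  2.96]...
10 Y[ 0.28 -0.16  0.12][-0.75 -0.42 -0.83  0.94  0.28  2.25]YYYYYYYYYYYY[ 0.38 -0.14  0.26][-0.21  0.38  0.08  1.94 -0.24  2.84]...
20 Y[ 0.29 -0.19  0.12][-0.84 -0.3  -0.76  0.98  0.32  1.98]YYYYYYYYYYYY[ 0.38 -0.16  0.26][-0.18  0.36  0.06  1.9  -0.33  2.72]Y..
30 Y[ 0.3  -0.22  0.12][-0.88 -0.18 -0.67  1.02  0.34  1.75]YYYYYYYYYYYY[ 0.39 -0.17  0.26][-0.16  0.33  0.03  1.85 -0.42  2.58]YY.
40 Y[ 0.32 -0.25  0.12][-0.89 -0.06 -0.57  1.07  0.35  1.55]YYYYYYYYYYYY[ 0.4  -0.19  0.26][-0.14  0.29 -0.01  1.78 -0.5   2.43]YY.
50 Y[ 0.35 -0.27  0.12][-0.88  0.05 -0.46  1.13  0.34  1.38]YYYYYYYYYYYY[ 0.41 -0.2   0.26][-0.13  0.25 -0.05  1.69 -0.57  2.27]YYY
60 Y[ 0.37 -0.29  0.12][-0.85  0.15 -0.35  1.19  0.33  1.22]YYYYYYYYYYYY[ 0.42 -0.21  0.26][-0.11  0.2  -0.11  1.59 -0.63  2.09]YYY
70 Y[ 0.4  -0.31  0.12][-0.81  0.24 -0.23  1.26  0.31  1.08]YYYYYYYYYYYY[ 0.44 -0.22  0.26][-0.11  0.14 -0.17  1.46 -0.67  1.88]YYY
80 Y[ 0.44 -0.32  0.12][-0.77  0.33 -0.12  1.32  0.29  0.95]YYYYYYYYYYYY[ 0.45 -0.22  0.26][-0.1   0.08 -0.23  1.32 -0.7   1.67]YYY
90 Y[ 0.47 -0.32  0.12][-0.72  0.41 -0.    1.39  0.26  0.82]YYYYYYYYYYYY[ 0.47 -0.22  0.26][-0.1   0.01 -0.3   1.17 -0.69  1.44]YYY
```

```bash
cat >> h.py <<'E'
T=np.radians(20); XG=-.05; REACH=.0223
def pose(foot,h,pitch,xg=XG): return tcp_pose(foot,bframe(h,pitch),T,True,xg=xg,dz=REACH-.006)
def st(tag=""):
    s=robot.state(); print(tag,"t%.1f"%s["time"],s["tool_pos"].round(4),"F",s["contact_force"].round(1),"gap %.4f"%s["finger_gap"]); return s
E
cat > pick.py <<'E'
from h import *
import sys
i=int(sys.argv[1]); tag=sys.argv[2]
r=snap(tag+"pre",("top",)); 
bs=boards(*r["top"]); b=bs[i]; print([np.round(x,4) for x in b])
m,y=b[0],b[1]; B=bframe(y,0); f=np.r_[m,.009]+B.apply([.11,0,0])
robot.set_gripper(.07)
robot.movep(*pose(f+[0,0,.12],y,0)); robot.movep(*pose(f+[0,0,.04],y,0))
robot.move_straight(*pose(f+[0,0,.0],y,0),rate=.06); s=st("down")
robot.set_gripper(.02); s=st("grip")
robot.move_straight(*pose(f+[0,0,.02],y,0),rate=.05); st("lift")
robot.move_straight(*pose(f+[0,0,.13],y,0),rate=.12); st("lift")
snap(tag+"lift")
np.save("cur.npy",np.r_[f,y])
E
python3 pick.py 2 A
```

```text
[array([0.5517, 0.0946]), np.float64(0.1207), np.float64(0.2185), np.float64(0.0011), np.float64(0.0001), np.float64(0.0847)]
down t5.5 [0.4947 0.0877 0.03  ] F [ 0.2 -0.2  1.3] gap 0.0702
grip t6.0 [0.4949 0.0879 0.0306] F [-1.8 -0.1  5. ] gap 0.0282
lift t6.5 [0.4945 0.0877 0.0501] F [ 0.3  0.2 -2.3] gap 0.0288
lift t7.6 [0.4939 0.0876 0.1589] F [ 0.7 -0.5 -2.5] gap 0.0285
```

View pics/Alift_side.png

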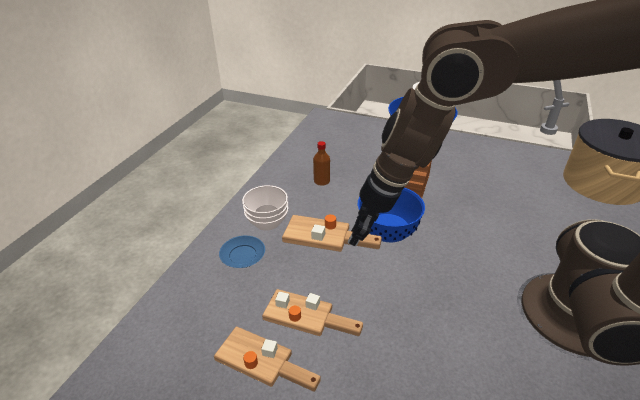

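View pics/Alift_top.png

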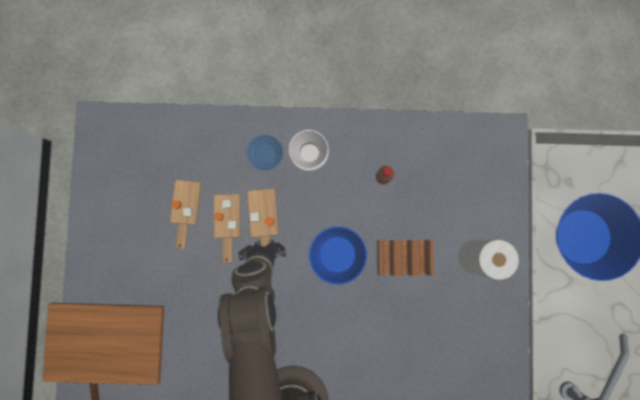

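```bash
cat > tip.py <<'E'
from h import *
import sys
tag=sys.argv[1]; cx,cy=[float(x) for x in sys.argv[2:4]]
h=np.radians(40); back=.025
f=np.r_[cx-back*np.cos(h),cy-back*np.sin(h),.14]
p0,q0=pose(f,h,0); 
robot.move_straight(p0,q0,rate=.16); st("over")
f[2]=.108
robot.move_straight(*pose(f,h,0),rate=.08); snap(tag+"over")
for pit in (10,20,27,34,41,48,55,60,65):
    robot.move_straight(*pose(f,h,np.radians(pit)),rate=.10)
robot.pause(.4); st("tipped")
snap(tag+"tip")
E
cp pick.py pick_.py; python3 tip.py A .469 -.128
```

```text
Traceback (most recent call last):
  File "tip.py", line 7, in <module>
    robot.move_straight(p0,q0,rate=.16); st("over")
    ~~~~~~~~~~~~~~~~~~~^^^^^^^^^^^^^^^^
workcell.MotionError: the arm cannot follow that straight line within its joint ranges
```

```bash
python3 - <<'E'
from h import *
s=robot.state(); print(s["joints"].round(2),st()["time"])
c=np.load("cur.npy"); f0=c[:3]+[0,0,.13]; y=c[3]; h=np.radians(40)
f1=np.r_[.469-.025*np.cos(h),-.128-.025*np.sin(h),.14]
p0,_=pose(f0,y,0); p1,_=pose(f1,h,0)
for u in np.linspace(0,1,11):
    hh=y+(h-y)*u; p=p0+(p1-p0)*u; _,q=pose(f0,hh,0)
    r=robot.inverse_kinematics(p,q); print(round(u,1),p.round(3),None if r is None else r.round(2))
for h in (0,20,40,60): 
    p,q=pose(f1,np.radians(h),0); r=robot.inverse_kinematics(p,q); print(h,None if r is None else r.round(2))
E
```

```text
t7.7 [0.4939 0.0876 0.1587] F [ 1.5  0.1 -2.3] gap 0.0281
[ 0.19 -0.16 -0.59  0.79 -0.02 -3.08] 7.7083
0.0 [0.495 0.088 0.16 ] [ 0.19 -0.16 -0.59  0.79 -0.02 -3.08]
0.1 [0.477 0.054 0.16 ] [ 0.1  -0.2  -0.62  0.8   0.03  3.06]
0.2 [0.46 0.02 0.16] [-0.01 -0.24 -0.65  0.82  0.08  2.91]
0.3 [ 0.443 -0.014  0.16 ] [-0.12 -0.26 -0.66  0.85  0.14  2.75]
0.4 [ 0.425 -0.048  0.16 ] [-0.23 -0.27 -0.66  0.88  0.19  2.59]
0.5 [ 0.408 -0.082  0.16 ] [-0.35 -0.27 -0.66  0.92  0.24  2.41]
0.6 [ 0.391 -0.116  0.161] [-0.47 -0.25 -0.64  0.97  0.28  2.23]
0.7 [ 0.373 -0.15   0.161] [-0.59 -0.22 -0.62  1.02  0.31  2.05]
0.8 [ 0.356 -0.184  0.161] [-0.7  -0.18 -0.59  1.07  0.33  1.88]
0.9 [ 0.339 -0.218  0.161] [-0.8  -0.14 -0.55  1.11  0.35  1.71]
1.0 [ 0.321 -0.252  0.161] [-0.89 -0.08 -0.5   1.16  0.35  1.55]
0 [-0.65 -0.51 -0.79  1.    0.21  2.52]
20 [-0.85 -0.3  -0.67  1.07  0.32  1.97]
40 [-0.89 -0.08 -0.5   1.16  0.35  1.55]
60 [-0.86  0.11 -0.3   1.27  0.33  1.22]
```

```bash
sed -i 's/T,True,xg=xg/T,FL,xg=xg/; s/^T=np/FL=False; T=np/' h.py
python3 - <<'E'
from h import *
import h as H
c=np.load("cur.npy"); f=c[:3]; y=c[3]
H.FL=True
robot.move_straight(*pose(f+[0,0,.015],y,0),rate=.12)
robot.move_straight(*pose(f+[0,0,.0],y,0),rate=.04); st("down")
robot.set_gripper(.06)
robot.move_straight(*pose(f+[0,0,.07],y,0),rate=.15)
H.FL=False
robot.movep(*pose(f+[0,0,.05],y,0)); print(robot.state()["joints"].round(2))
E
python3 pick.py 2 A2
```

```text
down t9.3 [0.4952 0.0878 0.0306] F [-1.7 -1.   4.1] gap 0.0281
[ 0.19 -0.1  -0.72  0.6  -0.02  0.06]
[array([0.5765, 0.0968]), np.float64(0.1237), np.float64(0.1698), np.float64(0.0001), np.float64(0.0002), np.float64(0.085)]
down t15.0 [0.5214 0.0901 0.0345] F [-23.5  -3.   43.6] gap 0.0701
grip t15.5 [0.5316 0.0916 0.0432] F [-9.7 -2.8 57.3] gap 0.0202
lift t16.1 [0.5183 0.0895 0.0485] F [0.1 0.  0.3] gap 0.0200
lift t17.1 [0.5188 0.0896 0.1589] F [-0.2  0.4  0.1] gap 0.0199
```

```bash
python3 - <<'E'
from h import *
j=robot.state()["joints"]; j[0]=-.7; robot.move_joints(j)
r=snap("B0")
for b in boards(*r["top"]): print([np.round(x,4) for x in b])
print(colander(r["top"][0])); st()
E
```

```text
[array([0.5832, 0.3684]), np.float64(-0.0599), np.float64(0.2193), np.float64(-0.0007), np.float64(0.0009), np.float64(0.0899)]
[array([0.5434, 0.2284]), np.float64(0.0548), np.float64(0.2188), np.float64(-0.0005), np.float64(0.0002), np.float64(0.0873)]
[array([0.5557, 0.094 ]), np.float64(0.1289), np.float64(0.2189), np.float64(-0.0002), np.float64(0.0), np.float64(0.0848)]
(((337.31915283203125, 255.1149444580078), (56.960105895996094, 57.438873291015625), 173.1373291015625), array([ 0.46874353, -0.12774219,  0.085     ]))
 t19.0 [ 0.3998 -0.3425  0.1588] F [0.8 0.5 0.5] gap 0.0203
```

View pics/B0_side.png

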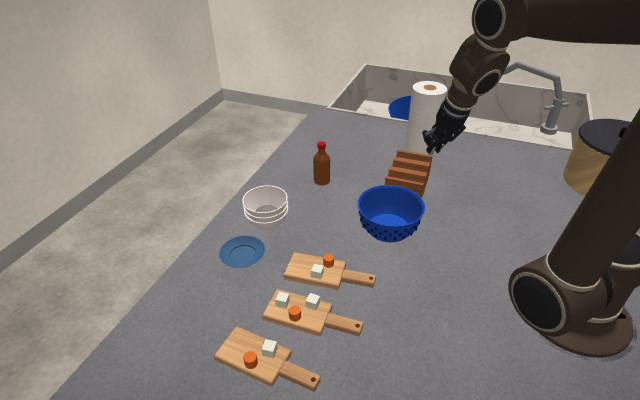

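View pics/B0_top.png

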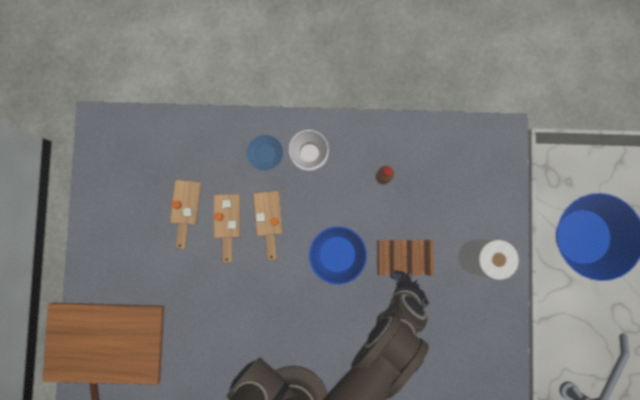

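```bash
sed -i 's/^m,y=b/assert b[2]>.214 and b[2]<.224\nm,y=b/' pick.py
python3 pick.py 2 A3 && python3 - <<'E'
from h import *
print(robot.state()["joints"].round(2))
E
python3 tip.py A .4688 -.1278
```

```text
[array([0.5557, 0.0934]), np.float64(0.1291), np.float64(0.2189), np.float64(-0.0001), np.float64(-0.001), np.float64(0.0871)]
down t22.4 [0.4987 0.086  0.03  ] F [0.2 0.6 0.5] gap 0.0702
grip t22.9 [0.499  0.0861 0.0306] F [-2.6  0.1  5.5] gap 0.0281
lift t23.4 [0.4986 0.0859 0.0501] F [-0.3  0.3 -2.1] gap 0.0280
lift t24.5 [0.498  0.0858 0.1588] F [ 0.7  0.2 -2.6] gap 0.0282
[ 0.18 -0.15 -0.58  0.79 -0.02  0.05]
over t27.1 [ 0.3213 -0.2513  0.161 ] F [-0.4 -0.  -2.2] gap 0.0280
tipped t31.4 [ 0.4096 -0.1774  0.2691] F [ 0.3 -0.4 -2.5] gap 0.0284
```

View pics/Aover_top.png

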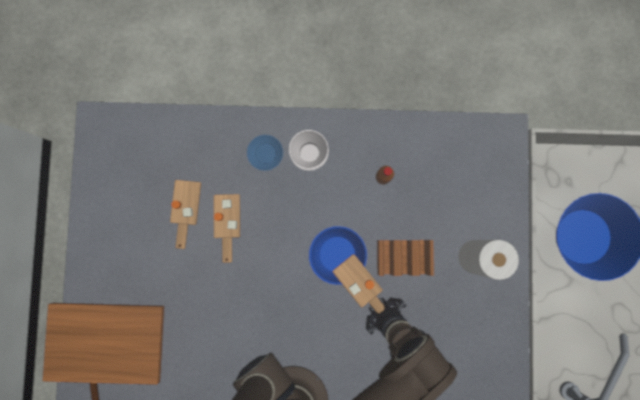

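View pics/Atip_side.png

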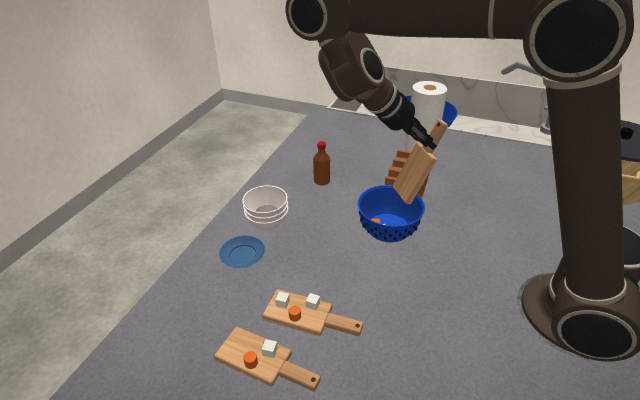

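View pics/Atip_top.png

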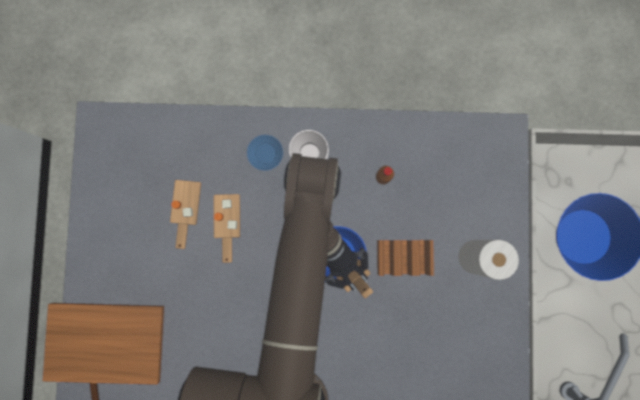

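```bash
cat > rackmove.py <<'E'
from h import *
import sys
s=float(sys.argv[1]); tag=sys.argv[2]; cx,cy=[float(x) for x in sys.argv[3:5]]
h=np.radians(40); back=.025
f=np.r_[cx-back*np.cos(h),cy-back*np.sin(h),.19]
robot.move_straight(*pose(f,h,np.radians(65)),rate=.2)
g=np.r_[RC+s*np.array([-np.sin(RY),np.cos(RY)]),.15]
k=np.r_[RC+(.09)*np.array([-np.sin(RY),np.cos(RY)]),.19]
print(robot.inverse_kinematics(*pose(k,RY+np.pi/2,np.pi/2)))
robot.movep(*pose(k,RY+np.pi/2,np.pi/2))
robot.move_straight(*pose(g,RY+np.pi/2,np.pi/2),rate=.15)
g[2]=.088; robot.move_straight(*pose(g,RY+np.pi/2,np.pi/2),rate=.1)
st("above"); print(robot.state()["joints"].round(2)); r=snap(tag+"above")
p=r["side"][0][100:250,330:480,::-1]; cv2.imwrite(f"pics/{tag}z.png",cv2.resize(p,None,fx=4,fy=4,interpolation=cv2.INTER_CUBIC))
E
python3 rackmove.py -.056 A .4688 -.1278
```

```text
Traceback (most recent call last):
  File "rackmove.py", line 6, in <module>
    robot.move_straight(*pose(f,h,np.radians(65)),rate=.2)
    ~~~~~~~~~~~~~~~~~~~^^^^^^^^^^^^^^^^^^^^^^^^^^^^^^^^^^^
workcell.MotionError: the arm cannot follow that straight line within its joint ranges
```

```bash
python3 - <<'E'
s=open('rackmove.py').read()
s=s.replace("""robot.move_straight(*pose(f,h,np.radians(65)),rate=.2)
""","""for H,P,Z in ((40,50,.19),(50,45,.19),(60,50,.19),(70,55,.17),(80,55,.15)):
    f[2]=Z
    try: robot.move_straight(*pose(f,np.radians(H),np.radians(P)),rate=.2); print(H,P,Z); break
    except robot.MotionError as e: print("no",H,P,Z)
else: raise SystemExit
""")
open('rackmove.py','w').write(s)
E
python3 rackmove.py -.056 A .4688 -.1278
```

```text
40 50 0.19
[ 0.05680985  0.01860527 -0.32433851  1.28769831 -1.22107764 -1.50710475]
above t34.8 [ 0.4667 -0.3742  0.2563] F [-0.8  0.  -2. ] gap 0.0282
[-0.26 -0.05 -0.7   0.25 -1.12 -2.29]
```

```bash
ls pics | tail -4
```

```text
top0.png
z0.png
zs0.png
zs1.png
```

View pics/Az.png

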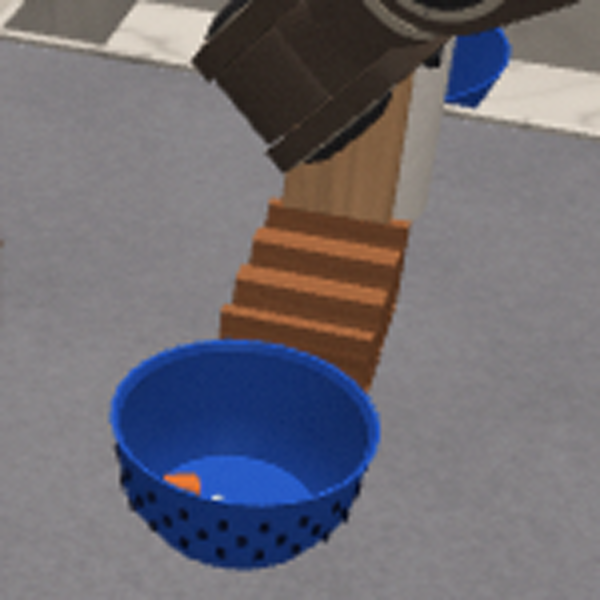

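View pics/Aabove_top.png

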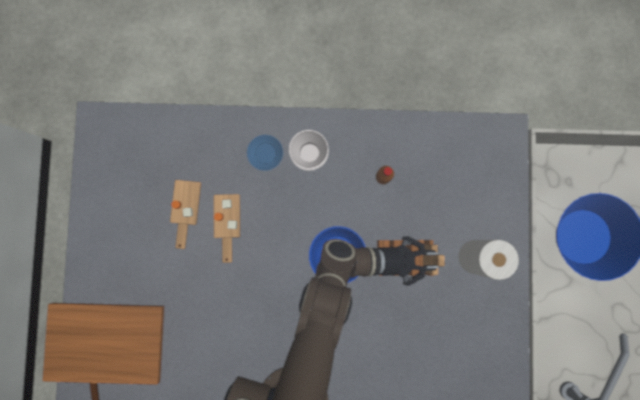

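```bash
python3 - <<'E'
from h import *
a=np.array([-np.sin(RY),np.cos(RY)]); b=np.array([np.cos(RY),np.sin(RY)])
def z(P): return ((proj("side",P)-[330,100]+.5)*4-.5).round(0)
for n,y,zz in (("foot front",-.056+.009,.088),("far land outer",-.084,.076),("far land inner",-.0735,.076),("next land",-.0385,.076)):
    P=[np.r_[RC+y*a+s*b,zz] for s in ((.042,-.042) if n[0:2]=="fo" else (.055,-.055))]; print(n,z(P).tolist())
d=cv2.imread("pics/Aabove_side.png")[130:180,385:450]; cv2.imwrite("pics/Azz.png",cv2.resize(d,None,fx=11,fy=11,interpolation=cv2.INTER_CUBIC))
E
```

```text
foot front [[277.0, 210.0], [386.0, 229.0]]
far land outer [[269.0, 197.0], [408.0, 221.0]]
far land inner [[266.0, 204.0], [406.0, 228.0]]
next land [[257.0, 226.0], [399.0, 251.0]]
```

View pics/Azz.png

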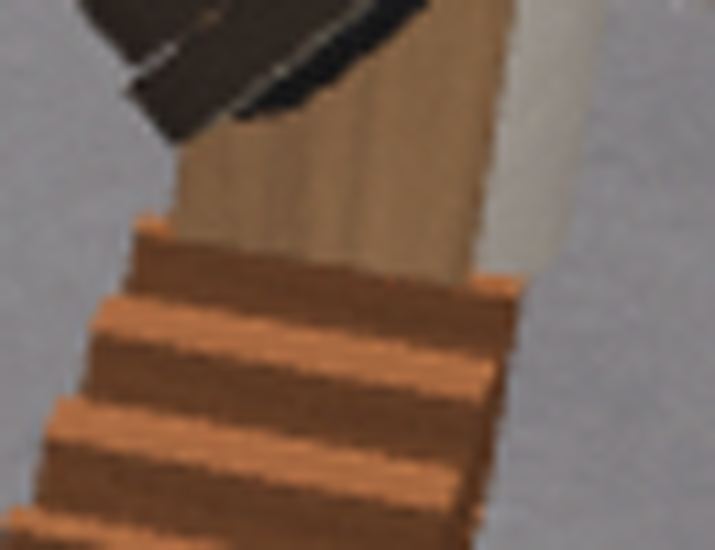

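```bash
cat >> h.py <<'E'
def face(u0,u1,v0,v1,s,show=True):
    """fit plane to board front face in side depth; returns tilt and y offset from slot plane at foot"""
    p,d=robot.grab_frame("side"); P=cloud("side",d)[v0:v1,u0:u1].reshape(-1,3); hs=cv2.cvtColor(p,cv2.COLOR_RGB2HSV)[v0:v1,u0:u1].reshape(-1,3)
    a=np.array([-np.sin(RY),np.cos(RY),0]); b=np.array([np.cos(RY),np.sin(RY),0]); Q=P-np.r_[RC,0]
    Y=Q@a-s; X=Q@b; Z=P[:,2]
    k=(hs[:,0]<25)&(hs[:,1]>60)&(hs[:,1]<130)&(abs(Y-.009)<.03)&(Z>.07)&(Z<.25)
    for _ in range(3):
        A=np.c_[np.ones(k.sum()),X[k],Z[k]-.15]; c=np.linalg.lstsq(A,Y[k],rcond=None)[0]
        res=Y-(np.c_[np.ones(len(Y)),X,Z-.15]@c); k=k&(abs(res)<.008)
    print("face n",k.sum(),"Y@z.15 %.4f dY/dX %.3f dY/dZ %.3f"%tuple(c),"Zrange",Z[k].min().round(3),Z[k].max().round(3),"X",np.percentile(X[k],[2,98]).round(3))
    return c
E
python3 - <<'E'
from h import *
c=face(385,450,110,160,-.056); print("foot Y",c[0]+c[2]*(.088-.15)-.009)
E
```

```text
face n 546 Y@z.15 0.0088 dY/dX 0.005 dY/dZ -0.001 Zrange 0.09 0.22 X [-0.043  0.035]
foot Y -0.00019980573309510453
```

```bash
cat > insert.py <<'E'
from h import *
import sys
s=float(sys.argv[1]); tag=sys.argv[2]
a=np.array([-np.sin(RY),np.cos(RY)]); g=np.r_[RC+s*a,.088]; h=RY+np.pi/2
F0=robot.state()["contact_force"]
for z in list(np.arange(.078,.0149,-.007))+list(np.arange(.014,-.006,-.002)):
    g[2]=z; robot.move_straight(*pose(g,h,np.pi/2),rate=.08)
    S=robot.state(); dF=S["contact_force"]-F0
    print("%.3f"%z,dF.round(1), "%.4f"%(S["tool_pos"][2]))
    if dF[2]>8 or np.linalg.norm(dF)>25: print("contact"); break
st("end")
E
python3 insert.py -.056 A
```

```text
0.078 [ 0.8 -1.6  0. ] 0.2452
0.071 [ 0.5 -1.1 -0.5] 0.2382
0.064 [-0.1 -1.   0.1] 0.2311
0.057 [ 0.4  0.4 -0.3] 0.2240
0.050 [ 0.   0.8 -0.7] 0.2171
0.043 [ 0.3 -0.3  0.9] 0.2102
0.036 [ 1.6  0.  -0.2] 0.2033
0.029 [-0.6 -0.1 -0.6] 0.1963
0.022 [ 0.2  0.1 -0.4] 0.1893
0.015 [ 0.  -0.6 -0.6] 0.1823
0.014 [ 0.2 -0.5 -0.4] 0.1818
0.012 [ 1.6 -0.6 -0.2] 0.1795
0.010 [ 0.   0.  -0.9] 0.1774
0.008 [ 0.6 -0.7 -0.4] 0.1754
0.006 [0.1 0.2 3.9] 0.1744
0.004 [-2.4  1.5 10.5] 0.1743
contact
end t39.0 [ 0.4664 -0.3749  0.1743] F [-2.9  1.8  8.9] gap 0.0280
```

```bash
cat > rel.py <<'E'
from h import *
import sys
tag=sys.argv[1]
robot.set_gripper(.055); s=robot.state(); q=s["orientation"]; zt=R.from_quat(np.r_[q[1:],q[0]]).apply([0,0,1])
robot.move_straight(s["tool_pos"]-.09*zt,rate=.12); s=robot.state()
robot.move_straight(s["tool_pos"]+[-.05,0,.1],rate=.25)
j=robot.state()["joints"]; print(j.round(2))
r=snap(tag+"rel"); st()
for b in boards(*r["top"]): print([np.round(x,4) for x in b])
print(colander(r["top"][0]))
p=r["side"][0][90:250,330:480,::-1]; cv2.imwrite(f"pics/{tag}relz.png",cv2.resize(p,None,fx=3.7,fy=3.7,interpolation=cv2.INTER_CUBIC))
E
python3 rel.py A
```

```text
[-0.09 -0.15 -0.62  0.77 -1.2  -1.92]
 t40.9 [ 0.413  -0.2898  0.2998] F [ 0.6 -0.9  0.7] gap 0.0549
[array([0.5832, 0.3685]), np.float64(-0.0605), np.float64(0.2193), np.float64(-0.0005), np.float64(0.0006), np.float64(0.0901)]
[array([0.5434, 0.2284]), np.float64(0.053), np.float64(0.2189), np.float64(-0.0006), np.float64(0.0002), np.float64(0.0875)]
(((337.7815246582031, 250.30612182617188), (45.6600456237793, 59.171409606933594), 91.3306655883789), array([ 0.48342982, -0.12874045,  0.085     ]))
```

View pics/Arelz.png

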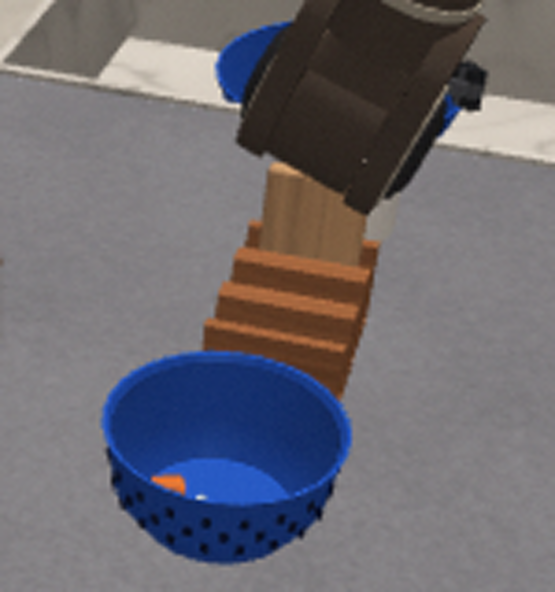

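View pics/Arel_top.png

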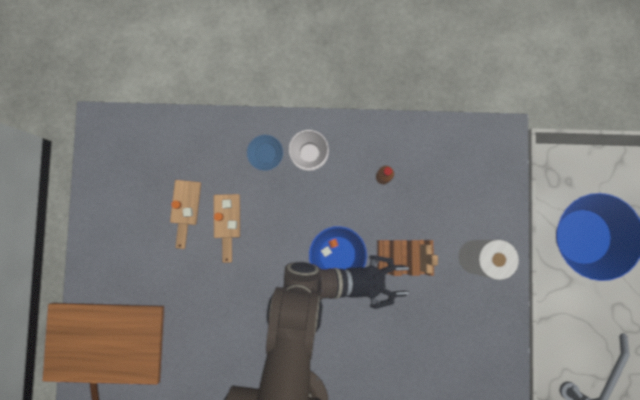

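```bash
python3 pick.py 1 M && python3 - <<'E'
from h import *
print(robot.state()["joints"].round(2)); p=cv2.imread("pics/Mlift_top.png")[:,:,::-1].copy(); print(colander(p))
E
```

```text
[array([0.5434, 0.2285]), np.float64(0.0549), np.float64(0.2189), np.float64(-0.0006), np.float64(0.0002), np.float64(0.087)]
down t44.5 [0.486  0.2254 0.03  ] F [ 0.4 -0.  -0.2] gap 0.0701
grip t45.0 [0.4863 0.2257 0.0307] F [-2.5  0.4  5.3] gap 0.0285
lift t45.5 [0.4859 0.2254 0.0501] F [-0.1  0.7 -2.1] gap 0.0283
lift t46.6 [0.4854 0.2251 0.1589] F [-0.4 -0.4 -2.9] gap 0.0284
[ 0.51 -0.07 -0.51  0.82 -0.15  0.43]
(((337.32122802734375, 255.05735778808594), (56.99193572998047, 57.43539810180664), 175.06222534179688), array([ 0.46891895, -0.12774354,  0.085     ]))
```

View pics/Mlift_side.png

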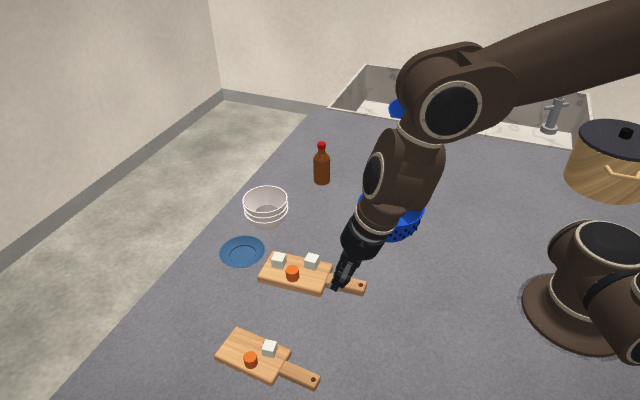

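Board is held level with its three pieces; colander unmoved. Tip it.

```bash
python3 tip.py M .4689 -.1277 && python3 rackmove.py 0 M .4689 -.1277 && python3 - <<'E'
from h import *
c=face(370,450,100,165,0); print("foot Y",c[0]+c[2]*(.088-.15)-.009)
E
```

```text
over t50.0 [ 0.3214 -0.2512  0.161 ] F [-0.3  0.  -2.6] gap 0.0282
tipped t54.3 [ 0.4097 -0.1773  0.2691] F [-0.1 -0.7 -2.1] gap 0.0282
40 50 0.19
[ 0.05680985  0.01860527 -0.32433851  1.28769831 -1.22107764 -1.50710475]
above t57.3 [ 0.4647 -0.3181  0.2563] F [ 0.2  0.  -1.4] gap 0.0283
[-0.14 -0.04 -0.64  0.52 -1.18 -2.05]
face n 529 Y@z.15 0.0089 dY/dX 0.006 dY/dZ 0.000 Zrange 0.093 0.228 X [-0.043  0.035]
foot Y -0.00015377491609392356
```

View pics/Mz.png

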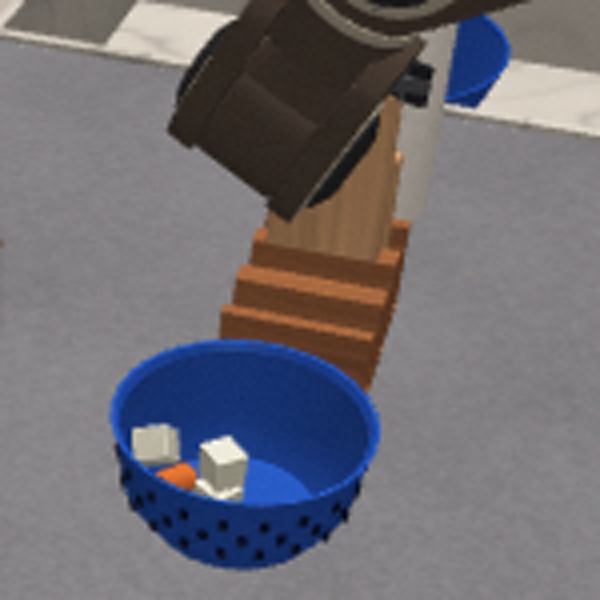

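View pics/Mtip_side.png

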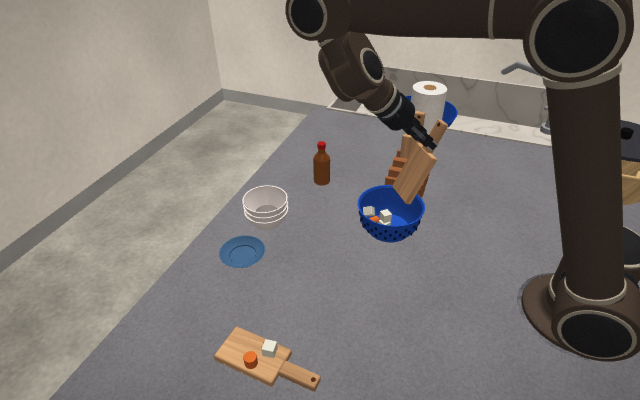

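Pieces went in; the board hangs aligned over the middle slot. Insert and release.

```bash
python3 insert.py 0 M | tail -6 && python3 rel.py M
```

```text
0.010 [-1.5 -0.1 -0.7] 0.1775
0.008 [-1.3 -0.3 -0.3] 0.1754
0.006 [-2.1 -0.1  4.6] 0.1745
0.004 [-4.8  1.4 11.6] 0.1743
contact
end t61.5 [ 0.4645 -0.3189  0.1743] F [-4.   1.3  9.8] gap 0.0281
[ 0.05 -0.06 -0.52  1.14 -1.22 -1.53]
 t63.5 [ 0.4112 -0.2339  0.3001] F [ 0.2  0.6 -0.4] gap 0.0550
[array([0.5832, 0.3681]), np.float64(-0.0644), np.float64(0.2192), np.float64(-0.0004), np.float64(-0.0001), np.float64(0.092)]
(((335.6446838378906, 248.89251708984375), (42.083744049072266, 58.71585464477539), 74.5483627319336), array([ 0.48754539, -0.12206855,  0.085     ]))
```

View pics/Mrelz.png

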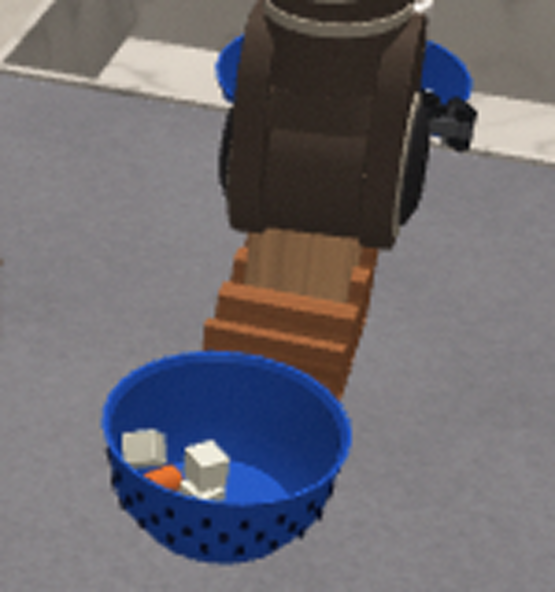

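View pics/Mrel_top.png

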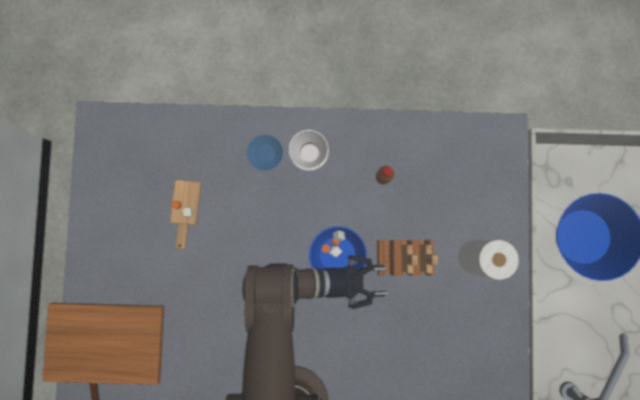

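```bash
python3 pick.py 0 L && python3 - <<'E'
from h import *
print(robot.state()["joints"].round(2)); p=cv2.imread("pics/Llift_top.png")[:,:,::-1].copy(); print(colander(p))
E
```

```text
[array([0.5834, 0.3684]), np.float64(-0.0619), np.float64(0.219), np.float64(-0.0001), np.float64(0.0003), np.float64(0.0911)]
down t67.3 [0.526  0.3721 0.0301] F [-0.3 -0.6  0.4] gap 0.0699
grip t67.8 [0.5261 0.3724 0.0307] F [-1.8 -0.   4.3] gap 0.0286
lift t68.3 [0.5259 0.372  0.0501] F [ 0.5  0.5 -2.3] gap 0.0282
lift t69.4 [0.5254 0.3716 0.1588] F [-1.   0.6 -2.3] gap 0.0284
[ 0.72  0.18 -0.24  0.9  -0.24  0.75]
(((337.284423828125, 255.06411743164062), (56.927310943603516, 57.40034484863281), 179.5203399658203), array([ 0.46889505, -0.12763144,  0.085     ]))
```

View pics/Llift_side.png

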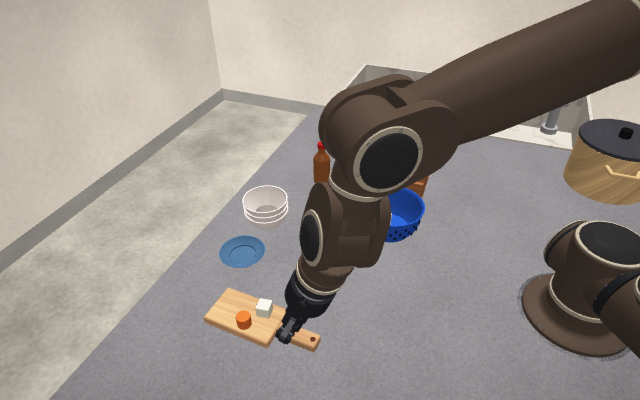

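View pics/Llift_top.png

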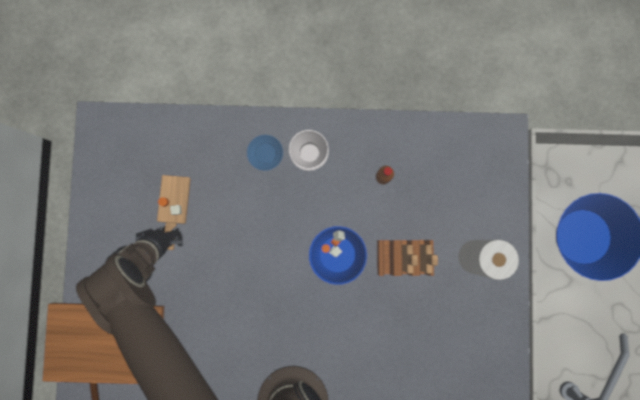

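```bash
python3 tip.py L .4689 -.1277 && python3 rackmove.py .056 L .4689 -.1277 && python3 - <<'E'
from h import *
c=face(360,450,100,175,.056); print("foot Y",c[0]+c[2]*(.088-.15)-.009)
E
```

```text
over t73.8 [ 0.3214 -0.2513  0.1609] F [ 0.4 -0.2 -2.5] gap 0.0286
tipped t78.1 [ 0.4097 -0.1773  0.2691] F [ 1.1 -0.  -2.2] gap 0.0281
40 50 0.19
[ 0.05680985  0.01860527 -0.32433851  1.28769831 -1.22107764 -1.50710475]
above t80.8 [ 0.4627 -0.2622  0.2563] F [-0.5 -0.4 -1.6] gap 0.0283
[-0.02  0.02 -0.56  0.85 -1.22 -1.73]
face n 520 Y@z.15 0.0089 dY/dX 0.012 dY/dZ 0.003 Zrange 0.092 0.228 X [-0.043  0.036]
foot Y -0.00025964021380653693
```

View pics/Lz.png

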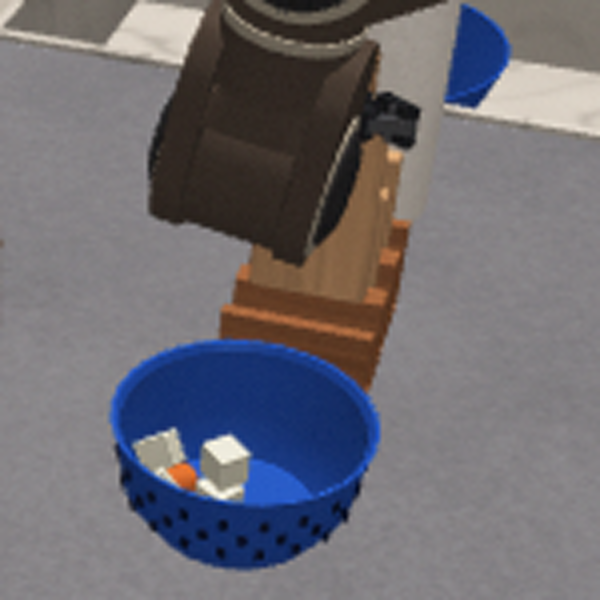

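View pics/Ltip_side.png

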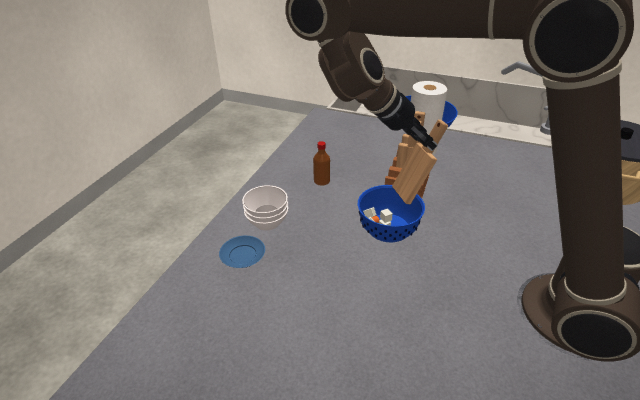

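```bash
python3 insert.py .056 L | tail -6 && python3 rel.py L | tail -2; python3 - <<'E'
from h import *
j=robot.state()["joints"]; print(j.round(2)); s=robot.state()
robot.move_straight(s["tool_pos"]+[-.05,0,.08],rate=.25)
j=robot.state()["joints"]; j[0]=.9; robot.move_joints(j); robot.pause(.5)
r=snap("fin"); print(colander(r["top"][0])); st()
cv2.imwrite("pics/finz.png",cv2.resize(r["side"][0][80:250,340:460,::-1],None,fx=3.5,fy=3.5,interpolation=cv2.INTER_CUBIC))
cv2.imwrite("pics/fint.png",cv2.resize(r["top"][0][210:300,290:450,::-1],None,fx=5,fy=5,interpolation=cv2.INTER_CUBIC))
np.save("fd.npy",r["side"][1])
for n,x in r.items():
    P=cloud(n,x[1]); hs=cv2.cvtColor(x[0],cv2.COLOR_RGB2HSV)
    a=np.array([-np.sin(RY),np.cos(RY),0]); b=np.array([np.cos(RY),np.sin(RY),0]); Q=P-np.r_[RC,0]; Y=Q@a;X=Q@b
    for s in (-.056,0,.056):
        k=(abs(X)<.03)&(abs(Y-s)<.012)&(P[...,2]>.15)&(P[...,2]<.3)&(x[1]>0); print(n,s,k.sum(),P[...,2][k].max().round(4) if k.any() else None, np.percentile(P[...,2][k],90).round(4) if k.any() else None)
E
```

```text
0.010 [ 0.  -0.  -0.8] 0.1775
0.008 [-0.8 -0.4 -0.3] 0.1754
0.006 [-3.5 -0.1  6.1] 0.1747
0.004 [-5.2  1.8 13.9] 0.1746
contact
end t84.9 [ 0.4627 -0.263   0.1746] F [-4.4  1.9 12.8] gap 0.0280
 t86.9 [ 0.4092 -0.1781  0.3003] F [-0.5  0.1 -1.3] gap 0.0549
(((337.3724365234375, 254.3167724609375), (55.656776428222656, 56.84425735473633), 99.23171997070312), array([ 0.47117742, -0.12783593,  0.085     ]))
[ 0.19  0.06 -0.44  1.47 -1.19 -1.15]
(((337.2681884765625, 255.05511474609375), (56.89160919189453, 57.337745666503906), 176.10494995117188), array([ 0.46892098, -0.12758095,  0.085     ]))
 t89.1 [0.3909 0.0901 0.3795] F [-0.1 -0.4  0.2] gap 0.0548
top -0.056 126 0.2344 0.2285
top 0 118 0.2319 0.2273
top 0.056 103 0.233 0.2283
side -0.056 125 0.2298 0.2275
side 0 139 0.23 0.2281
side 0.056 291 0.2306 0.2261
```

View pics/finz.png

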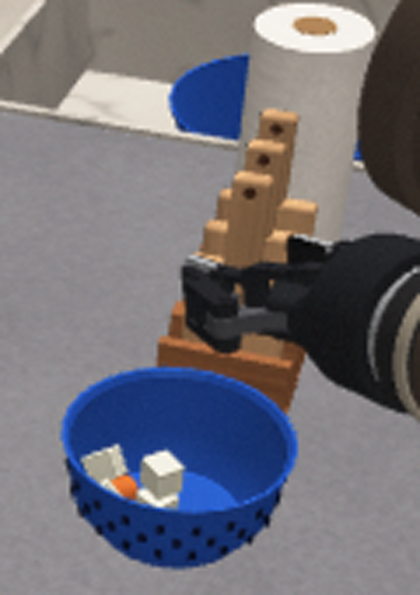

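View pics/fint.png

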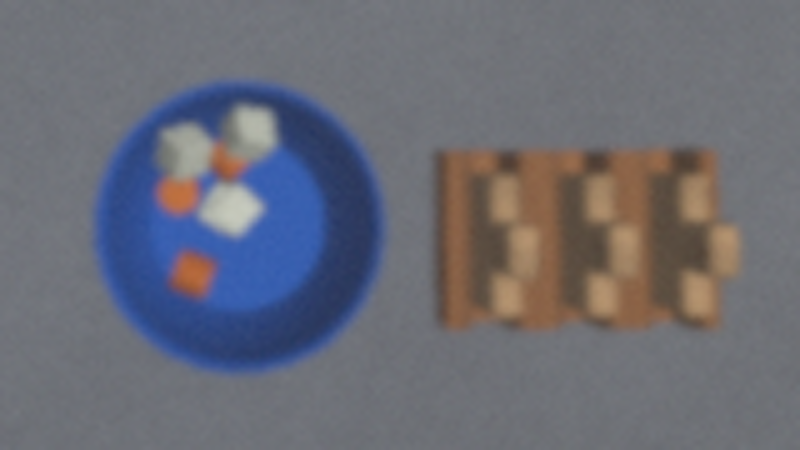

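View pics/fin_top.png

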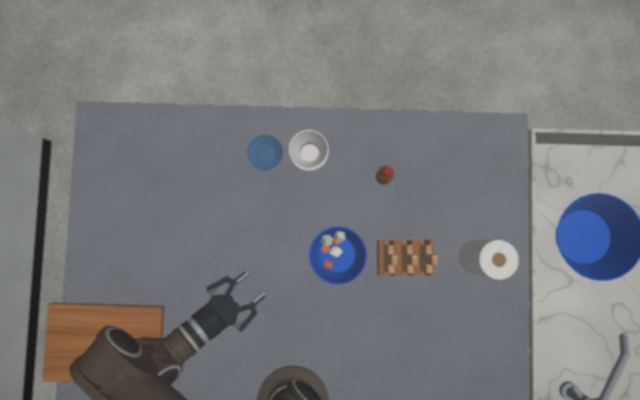

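```bash
python3 - <<'E'
from h import *
r=snap("chk"); p,d=r["top"]; P=cloud("top",d)
for n,u,v in (("r1",327,240),("r2",340,236),("r3",336.5,252),("c1",325.6,248.5),("c2",336,242),("c3",328.6,264.5)):
    u,v=int(u),int(v); print(n,np.median(P[v-1:v+2,u-1:u+2],axis=(0,1)).round(3))
cv2.imwrite("pics/chkz.png",cv2.resize(r["side"][0][180:245,350:430,::-1],None,fx=9,fy=9,interpolation=cv2.INTER_CUBIC))
E
```

```text
r1 [ 0.514 -0.095  0.052]
r2 [ 0.528 -0.135  0.048]
r3 [ 0.477 -0.124  0.056]
c1 [ 0.488 -0.089  0.026]
c2 [ 0.508 -0.123  0.031]
c3 [ 0.438 -0.1    0.03 ]
```

View pics/chkz.png

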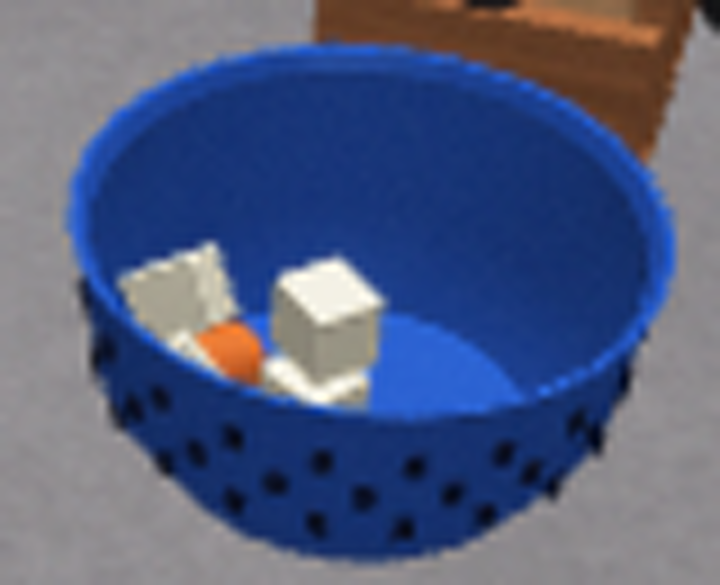

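View pics/chk_side.png

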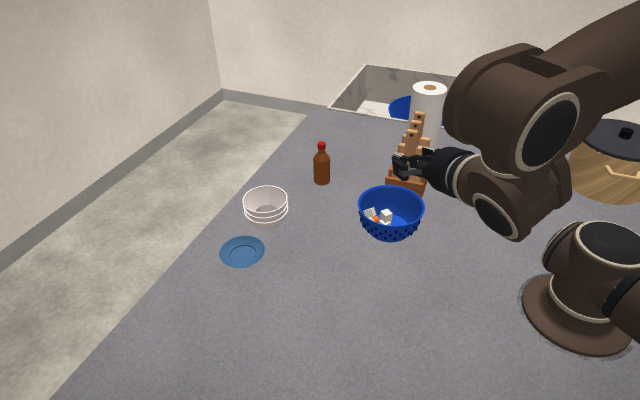

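```bash
python3 -c "
from workcell import robot
print(robot.state()['time']); print(robot.finish_job())"
```

```text
89.1917
the job is handed in; nothing more can be done
None
```

I tipped all three boards into the blue colander and stood each one upright in its own slot of the drying block, handle up. I handed the job in at 89 s with the robot clear of everything.

**Last checks**
- **Pieces:** seven were present at the start (four radish, three carrot). I count all seven in the colander. One radish lies under another, so I confirmed it from the side view and the height of the stack (top at about 56 mm). No strays are visible on the counter.
- **Colander:** it is still standing and has not moved; its measured centre is within 1 mm of the first reading.
- **Boards:** I lowered each one until it touched the slot floor. The board tops read 226–228 mm, against 228 mm expected.
- **Bystanders:** all four look to be where they started, judged by eye in the final pictures.

**What went wrong**
- **Wrist at its limit:** I first picked up one board with the wrist turned so that it reached its range limit. I set the board back down with its pieces on to re-grip it.
- **Fingers on the board:** my first try at re-gripping used a picture in which the arm hid the handle. The fingers came down on the board body, and the tool force read about 44 N, then about 58 N as the fingers closed. That is below the 120 N wrist limit. The 40 N limit covers the arm or the gripper's body; I think only the fingers touched, but I could not confirm it.
- **Effect:** the board slid about 4 mm and no pieces were lost.

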